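Blank off the leak-test stand with a cam coupling

TASK

Fit the brass cam coupling over the grooved adaptor on top of the test stand and, with both arms still raised, push it home by feel past the rubber packing ring (a firm push of about 20 N) going slowly until it bottoms on the hard rim; the adaptor is only clamped in the stand and must not be pushed down (it slips at about 30 N). Then swing the red and blue cam arms fully down to their stops, one after the other, without forcing them, and let go; leave the things round about where they are.

Things in the scene. Friction and masses are not known exactly. Their poses are not given: they have to be found in the camera images.
- stand: Leak-test stand, bolted down. Grey square foot 100 x 100 x 10 mm, blue column, silver hexagon 48 mm across at heights 62 to 78 mm, above it the upright silver grooved adaptor, 36 mm in diameter, about 52 mm tall. A brass-ended side port sticks out 53 mm from the axis along its +y at height 34 mm. Origin: centre of the underside, on the worktop; z up.
- stand_axis (a point): Point on the stand's axis 130 mm above its underside; z up. The adaptor is clamped at a height not known beforehand: its rigid top rim lies up to 8 mm above or below this point; the clamp slips down above about 32 N. Top 4 mm bevelled to 32 mm diameter; groove 10.5 to 24 mm below the rim. A black packing ring, 27 mm in diameter, stands 4 to 6 mm out of the rim; it takes about 10 N to push flush and stays there.
- coupling: Loose brass cam coupling, about 0.36 kg, standing mouth down, red cam arm at its +x, blue at -x. Origin: centre of its mouth (underside); z up. Body 53 mm in diameter, 46 mm tall to its flat shoulder; bore 37.2 mm in diameter, 40 mm deep. On the shoulder stands the hub to hold it by.
- coupling_hub (a point): Centre of the coupling's hub block, on its axis, 58 mm above the mouth; axes as the coupling. The hub is 32 mm along x (towards the arms), 26 mm along y (grip these faces, clear of the arms) and 26 mm tall, from the shoulder at 46 mm to 72 mm above the mouth.
- coupling_seat (a point): Centre of the flat ceiling inside the coupling's bore, on its axis, 40 mm above the mouth; z up. Pushed on, it first meets the packing ring, then, when fully home, the adaptor's rigid rim.
- cam_a (a joint): Hinge of the red cam arm, rad: at q the arm points outward, 40 degrees minus q above level; 0 = raised, 1.745 = fully down at its stop (60 degrees below level). Pivot 26 mm from the coupling's axis to +x, 24 mm above the mouth, axis along y. Stays where left; takes 3 to 4 N at the tip, more as its cam enters the groove, which it cannot until the coupling is home.
- cam_a_pad (a point): Point on the red cam arm near its tip, 72 mm from the pivot, half-way through the thickness. The arm is 14 mm wide, 5 mm thick and ends 82.5 mm from the pivot.
- cam_b (a joint): Hinge of the blue cam arm, rad: at q the arm points outward, 40 degrees minus q above level; 0 = raised, 1.745 = fully down at its stop (60 degrees below level). Pivot 26 mm from the coupling's axis to -x, 24 mm above the mouth, axis along y. Stays where left; takes 3 to 4 N at the tip, more as its cam enters the groove, which it cannot until the coupling is home.
- cam_b_pad (a point): Point on the blue cam arm near its tip, 72 mm from the pivot, half-way through the thickness. The arm is 14 mm wide, 5 mm thick and ends 82.5 mm from the pivot.
- bottle: White screw-cap bottle with blue cap, 50 mm wide, 106 mm tall; bystander, loose. Origin: centre of its underside.
- tape: Roll of tape lying flat, 92 mm wide, 24 mm high; bystander, loose. Origin: centre of its underside.
- spanner: Steel open spanner, 150 mm long, 8 mm thick; bystander, loose. Origin: centre of its underside.
- screwdriver: Screwdriver with yellow handle, 187 mm long, 26 mm high; bystander, loose. Origin: centre of its underside.
- goggle_case: Small white box with blue lid, 64 x 96 x 28 mm; bystander, loose. Origin: centre of its underside.

How it is judged:
By the outcome, as a careful person would: the job done as asked, in the order asked, and still so for the second after the job is handed in, with the robot touching nothing.
It also fails if it takes over 72 s, if anything falls off the work surface, if the arm or the gripper's body presses on something with over 40 N, if the wrist force passes 120 N, or if a joint passes its speed limit or range.

ROBOT

A 6-joint arm with a two-finger parallel gripper is mounted at the origin on a cart in front of the work surface, level with it; the furniture and walls round the work are solid. World frame = base frame: x ahead of the robot, y to its left, z up, the work surface at z = 0. Lengths are in m, angles in rad, forces in N, time in s.
With the tool pointing down it reaches from about 0.35 to 0.775 m from the base axis. Payload 5.5 kg.
Tool frame: the origin (TCP) lies midway between the tips of the shut fingers; the grasp point (between the pads) lies grip_point_offset behind it (grip_point_offset is the distance from the TCP to the grasp point, in m); z points along the fingers, y is the direction in which the jaws open and shut (so a half turn about z gives the same grasp; the last joint's range is limited). The gripper opens to 85 mm and grips with 20 to 120 N. Pads are 22 mm wide; open, the fingers measure 114 mm over their backs; the gripper's body (76 mm by 85 mm) begins 54 mm behind the grasp point. The pads swing forward as they close: fully open they stand 13 mm farther back than shut.
Start: joints at [1.033, 0.313, 0.046, 1.304, 0, 1.431], TCP at [0.223, 0.53, 0.231] pointing down, gripper open.
Joint ranges: [-2.76, 2.76], [-0.86, 1.69], [-1.03, 1.26], [-2.2, 2.34], [-1.47, 1.5], [-3.14, 3.14]. Speed limits (rad/s): [2.57, 2.57, 3.14, 3.14, 3.14, 3.14].

INTERFACE

Orientations are given as a unit quaternion [w, x, y, z].
In Python, from workcell import * gives the robot as it stands.
- The arm moves only by the tool send_rows, never from a script. Its argument "series" is one flat list of numbers, 7 for each row, row after row: the shift along the tool's x, y, z in cm, then the turn, a rotation vector about the tool's x, y, z in degrees, then the opening, from 0 (shut) to 1 (fully open). A call has 1 to 10 rows; each row is the pose to reach, as a shift and turn from the pose commanded when the call began, along the tool's axes at that moment; what a row does not reach only later rows make up. A row lasts 1/12 s, in which the tool goes at most 41.7 mm and 7.16 degrees, less where a joint would pass 70% of its speed; a pose out of reach is approached as far as the arm can. A call with a gripper value outside its range is refused whole. The fingers move at their own pace and stop on an object; "newtons" is the grip in N (left out, the last holds). Time passes only in rows, so rows that repeat a pose let the fingers close. It gives the time, the measured TCP pose, the force and the opening at its end, in the units of the state.
- get_state(): the state, without advancing time (a new reading comes with each control period).
- read_camera(name): name is "scene" or "top"; returns the picture (384x512x3 uint8, blue, green, red); there is no depth.
- camera_info(name): a dict with "K" (3x3 intrinsics, pixels), "D" ([k1, k2, p1, p2, k3] as OpenCV has them; the pictures are not rectified), "xyz" and "attitude" of the camera in the world. Camera axes: x right, y down, z forward; pixel columns grow to the right and rows downward; lengths in m; the calibration is good to about 2 mm. A picture is of the moment at which its call begins. camera_info takes no time and is no camera call.
- hand_in(): hands the job in, once; it reports no verdict.
Trained networks look in the newest picture that a camera, given by its name, has taken for a name from the list of things; names that differ only in an ending like _2 or _b are one class to them, and where a whole thing is asked for, a point or a joint stands for the part that bears it (a point fixed in the world has none). Each returns a list of dicts, best first, with "p" (0 to 1); they miss things now and then, are a little off and sometimes report something else, mostly with a low value. They report only what shows in the picture. A call takes as long as a camera call.
- silhouettes(camera, label): "pixels" (384x512 bool, what is visible of it) and "box" ([left, top, width, height] in pixels, round what is visible of it).
The state is a dict: "clock": time; "joint_pos": joint angles; "qvel": joint speeds; "tau": joint torques, N m; "tcp_pos": TCP position; "orientation": TCP orientation; "wrist_force": force on the tool from outside, world axes, zero at the start; "ft_torque": the same for the moment, N m; "finger_gap": finger opening in m.
Only numpy, scipy, OpenCV 4.12 (cv2) and the standard library are available. Lean on these libraries where they do the work, as an engineer would, in place of code of your own. Each camera call takes 0.05 s, during which the arm holds its last target. There are 200 camera calls.

## Working session

There is one attempt and no reset: what is moved stays moved. The work goes in short steps, Python scripts to look and compute and a tool call to move; the robot and the scene stay as the last step left them, time stands still between calls to the robot, and variables do not carry over. Pictures are saved under pics/ and viewed, about 8 in all and at most 12, crops included, and the job is handed in when it is done.

Besides the shell and the picture viewer there is one more tool, called after "Emit:" as name(argument=value, ...) on one line, values as JSON. send_rows: Moves the arm, as the interface text tells. Its arguments: {"type":"object","properties":{"series":{"type":"array"},"newtons":{"type":"number"}},"required":["series"]}

```bash
mkdir -p pics; ls; python3 - <<'E'
from workcell import *
import cv2,numpy as np
s=get_state();print(s); print(grip_point_offset if 'grip_point_offset' in globals() else None)
for c in("scene","top"):
    print(c,camera_info(c)); im=read_camera(c); cv2.imwrite(f"pics/{c}0.png",im)
    for l in("coupling","stand","cam_a","cam_b","coupling_hub"):
        r=silhouettes(c,l)
        for d in r[:3]:
            ys,xs=np.nonzero(d["pixels"]);print(c,l,round(d["p"],2),d["box"],xs.mean().round(1),ys.mean().round(1),len(xs))
a=cv2.imread("pics/scene0.png");b=cv2.imread("pics/top0.png");cv2.imwrite("pics/both0.png",cv2.resize(np.hstack([a,b]),(800,300)))
E
```

```text
pics
{'clock': 0.0, 'joint_pos': array([1.03341656e+00, 3.14005588e-01, 4.49635145e-02, 1.30361256e+00,
       4.02807276e-05, 1.43122788e+00]), 'qvel': array([-5.47306929e-05, -1.00501294e-03, -1.25711698e-03,  1.32107711e-03,
       -7.18699604e-04,  3.69539152e-04]), 'tau': array([-1.90667255e-03, -4.80628610e+01,  2.98535603e+01,  1.94137869e-02,
       -2.64098026e-04, -1.48560025e-05]), 'tcp_pos': array([0.2224667 , 0.5296537 , 0.23039961]), 'orientation': array([-3.27520923e-04,  1.97596618e-01,  9.80282976e-01, -8.69746794e-04]), 'wrist_force': array([-0.06222061,  0.70934876,  0.147377  ]), 'ft_torque': array([-0.00726257, -0.00538898,  0.02522921]), 'finger_gap': 0.08510042292395796}
0.0187
scene {'K': array([[435.91862753,   0.        , 251.69900043],
       [  0.        , 435.91862753, 190.52015814],
       [  0.        ,   0.        ,   1.        ]]), 'D': array([0.03873368, 0.        , 0.        , 0.        , 0.        ]), 'xyz': array([ 0.17308949, -0.46920704,  0.56364867]), 'attitude': array([-0.47910716,  0.84403919, -0.21446162,  0.1098198 ])}
scene coupling 0.68 [
[... 438 characters left out ...]
563 ,   0.        , 251.72973841],
       [  0.        , 359.3669563 , 191.6158858 ],
       [  0.        ,   0.        ,   1.        ]]), 'D': array([-0.04979747,  0.        ,  0.        ,  0.        ,  0.        ]), 'xyz': array([0.44132703, 0.21934937, 0.96169501]), 'attitude': array([-0.02067042,  0.71705945, -0.6957077 ,  0.03727287])}
top coupling 0.96 [177.7, 168.2, 42.0, 74.4] 199.2 204.6 687
top cam_a 0.55 [202.4, 167.3, 14.9, 28.1] 209.9 181.9 154
top cam_a 0.47 [179.4, 216.4, 16.3, 24.2] 187.6 227.1 176
top cam_b 0.55 [202.4, 167.3, 14.9, 28.1] 209.9 181.9 154
top cam_b 0.47 [179.4, 216.4, 16.3, 24.2] 187.6 227.1 176
top coupling_hub 0.66 [179.0, 168.9, 34.9, 74.4] 199.1 204.8 767
```

View pics/scene0.png

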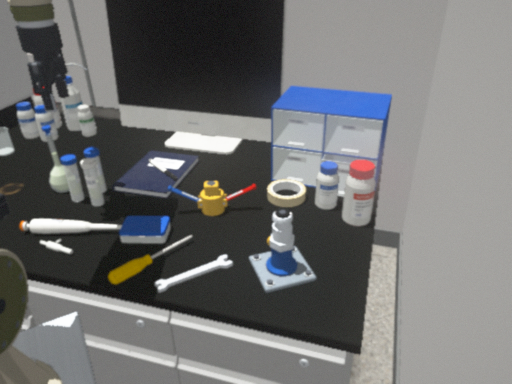

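View pics/top0.png

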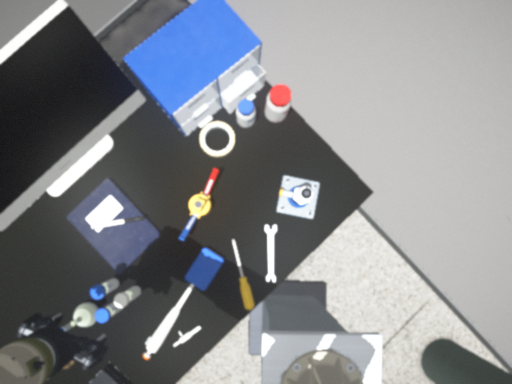

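Scene view: coupling at about (211,197) with the red arm up-right and the blue arm left; stand at (283,250). Top view: coupling (200,205), stand (299,197), side port pointing left. Next I'll zoom into both.

```bash
python3 - <<'E'
import cv2,numpy as np
a=cv2.imread("pics/scene0.png");b=cv2.imread("pics/top0.png")
def crop(im,x,y,w,h,W,H):return cv2.resize(im[y:y+h,x:x+w],(W,H),interpolation=cv2.INTER_CUBIC)
A=np.vstack([crop(a,160,170,100,50,400,200),crop(a,240,200,80,100,400,400)[:400]])
A=cv2.resize(A,(400,600)); 
B=np.vstack([crop(b,170,160,60,90,400,600)[:300*2]])
cv2.imwrite("pics/z.png",np.hstack([A,crop(b,165,160,80,90,400,450)[:600] if 0 else np.vstack([crop(b,165,160,60,90,200,300)[:,:],crop(b,270,170,60,60,200,200),np.zeros((100,200,3),np.uint8)])]))
E
```

```text
(no output)
```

View pics/z.png

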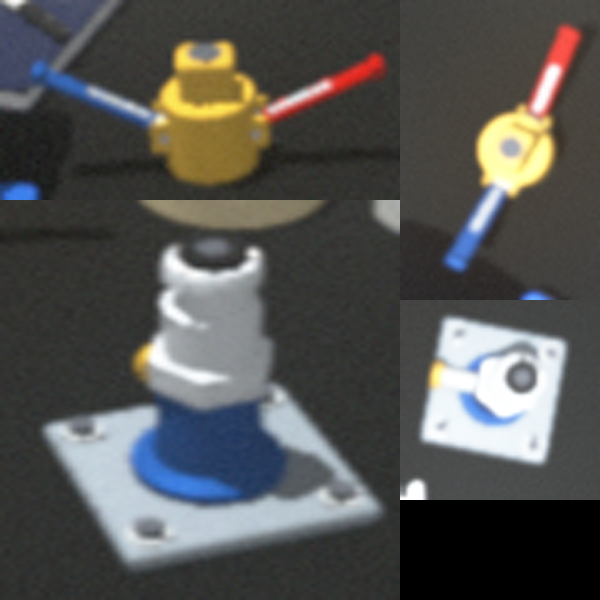

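The coupling, both arm tips, stand foot corners, port and packing ring are all clear in the crops. I'll fit the poses from these.

```bash
cat > h.py <<'E'
from workcell import *
import cv2,numpy as np
from scipy.spatial.transform import Rotation as R
from scipy.optimize import least_squares
CI={c:camera_info(c) for c in("scene","top")}
def rot(q): return R.from_quat(np.r_[q[1:],q[0]])
def proj(c,P):
    i=CI[c];M=rot(i["attitude"]).inv();P=np.atleast_2d(P)
    rv=M.as_rotvec();t=-M.apply(i["xyz"])
    return cv2.projectPoints(np.float64(P),rv,t,i["K"],i["D"])[0][:,0]
def ray(c,uv,z):
    i=CI[c];u=cv2.undistortPoints(np.float64([[uv]]),i["K"],i["D"])[0,0]
    d=rot(i["attitude"]).apply([*u,1]);return i["xyz"]+d*(z-i["xyz"][2])/d[2]
def T(p,P):
    P=np.atleast_2d(P);return R.from_euler("z",p[2]).apply(P)+[p[0],p[1],p[3] if len(p)>3 else 0]
def arm(s,q,l=.0815):
    a=np.radians(40)-q;return [s*(.026+l*np.cos(a)),0,.024+l*np.sin(a)]
E
python3 - <<'E'
from h import *
obs={"scene":([[254.5,186],[169.5,187.75],[211.2,183]]),"top":([[216,169.9],[181.8,239.8],[198,204.4]])}
P=np.array([arm(1,0),arm(-1,0),[0,0,.073]])
x0=ray("top",[198,204.4],.07);print("hubguess",x0)
for sel in (["scene"],["top"],["scene","top"]):
    f=lambda p:np.concatenate([(proj(c,T(p,P))-obs[c]).ravel() for c in sel])
    b=min((least_squares(f,[x0[0],x0[1],y]) for y in np.arange(-3,3,1.5)),key=lambda r:r.cost)
    print("coupling",sel,b.x.round(4),f(b.x).round(1))
co={"scene":[[249,257],[266,289.2],[316,277],[297,247]],"top":[[283.5,175.4],[320.1,182.3],[313.2,219.2],[276.3,212]]}
ring={"scene":[282.4,211.2],"top":[306.3,193.1]}
C=.05*np.array([[1,1],[1,-1],[-1,-1],[-1,1]]);C=np.c_[C,[.01]*4]
from scipy.spatial import cKDTree
def f(p,sel):
    o=[]
    for c in sel:
        q=proj(c,T(p[:3],C));k=np.argmin(np.linalg.norm(q[:,None]-np.array(co[c])[None],axis=2),axis=1)
        o+=[(q-np.array(co[c])[k]).ravel()]
    if "top" in sel:o+=[(proj("top",T(p[:3],[0,.053,.034]))[0]-[280.2,192.2])*.5]
    return np.concatenate(o)
x0=ray("top",[298.3,197.2],.01)
for sel in (["scene"],["top"],["scene","top"]):
    b=min((least_squares(f,[x0[0],x0[1],y],args=(sel,)) for y in np.arange(-3.1,3.1,.4)),key=lambda r:r.cost)
    print("stand",sel,b.x.round(4),f(b.x,sel).round(1))
    g=lambda z:np.concatenate([proj(c,[*b.x[:2],z[0]])[0]-ring[c] for c in sel]);r=least_squares(g,[.13]);print("ringtop z",r.x,g(r.x))
# free triangulation of ring
g=lambda p:np.concatenate([proj(c,p)[0]-ring[c] for c in ring]);r=least_squares(g,[*x0[:2],.13]);print("tri",r.x,r.fun)
for l in("bottle","tape","spanner","screwdriver","goggle_case"):
    r=silhouettes("top",l)
    if r: d=r[0];bx=d["box"];print(l,round(d["p"],2),ray("top",[bx[0]+bx[2]/2,bx[1]+bx[3]/2],.02).round(3))
E
```

```text
hubguess [0.47899051 0.33159502 0.07      ]
coupling ['scene'] [ 0.4751  0.3123 -0.4652] [-2.8 -1.7  2.2 -1.2  0.6  3.7]
coupling ['top'] [ 0.4784  0.3293 -0.416 ] [-1.6  2.5  0.8 -2.6  0.8  0.2]
coupling ['scene', 'top'] [ 0.4786  0.3249 -0.4298] [-4.1 -5.3  1.6 -3.4 -0.2  0.8  0.6  2.7  2.2 -2.9  2.5  0.2]
stand ['scene'] [ 0.5111  0.0713 -3.3256] [-0.5  1.1  0.  -1.2 -0.7 -1.4  1.1  1. ]
ringtop z [0.13632503] [0.56499751 0.01136657]
stand ['top'] [ 0.509   0.0735 -0.1656] [-0.  -0.2 -0.1  0.2  0.1  0.   0.2 -0.1 -0.2  0.2]
ringtop z [0.13344467] [0.21867469 0.50752302]
stand ['scene', 'top'] [ 0.5104  0.0721 -0.1753] [-1.5 -1.6  0.7  0.6 -0.8  1.  -0.6 -1.1  0.7 -0.9  0.5 -0.1  0.4 -0.4
  0.5 -0.8  0.1 -0.2]
ringtop z [0.13572299] [-0.02961474  0.16805803  0.96511999 -0.1657362 ]
tri [0.5109052  0.07381243 0.13484579] [-0.30325475  0.05023563  0.18839128 -0.35899869]
bottle 0.85 [0.735 0.224 0.02 ]
tape 0.81 [0.658 0.288 0.02 ]
spanner 0.68 [0.361 0.15  0.02 ]
screwdriver 0.95 [0.281 0.209 0.02 ]
goggle_case 0.67 [0.312 0.317 0.02 ]
```

```bash
python3 - <<'E'
from h import *
obs={"scene":([[254.5,186],[169.5,187.75],[211.2,183]]),"top":([[216,169.9],[181.8,239.8],[198,204.4]])}
x0=[.479,.331,-.42,0,0]
for sel in (["scene"],["top"],["scene","top"]):
    f=lambda p:np.concatenate([(proj(c,T(p[:3],[arm(1,p[3]),arm(-1,p[4]),[0,0,.072]]))-obs[c]).ravel() for c in sel])
    b=least_squares(f,x0);print(sel,b.x.round(4),f(b.x).round(1))
for uv,n in(([210,203],0),):pass
# body bottom front/sides in scene: left wall x=170/4+160, right 260/4+160
p=[.4785,.330,-.42]
print(proj("scene",T(p,[[0,0,0],[0,0,.046],[0,0,.072]])), proj("scene",T(p,[arm(1,0),arm(-1,0)])))
E
```

```text
['scene'] [ 0.4819  0.3283 -0.536   0.1635  0.2433] [ 0.  -0.  -0.7 -0.3  0.6  0.2]
['top'] [ 0.4785  0.3305 -0.4138  0.1992  0.1617] [-0.2 -0.1 -0.2 -0.   0.3  0.2]
['scene', 'top'] [ 0.4794  0.3299 -0.4126  0.2476  0.1417] [ 0.1 -0.5 -1.4 -0.4 -0.7  0.1  0.5 -0.9  0.1 -0.7  0.6 -0.2]
[[212.27862194 209.85633259]
 [210.93424204 193.07349762]
 [210.14342238 183.22861728]] [[249.27809399 179.56654254]
 [170.32821743 183.52838128]]
```

```bash
cat >> h.py <<'E'
def shift(*targets):
    s=get_state();r=rot(s["orientation"])
    print("t",round(s["clock"],2),"tcp",s["tcp_pos"].round(4),"F",s["wrist_force"].round(1),"gap",round(s["finger_gap"],4),"axes x,y,z",r.as_matrix().T.round(3).tolist())
    for t in targets: print(t,"-> cm",(r.inv().apply(np.array(t)-s["tcp_pos"])*100).round(2))
E
python3 -c "
from h import *
shift((.4793,.330,.23),(.4793,.330,.12),(.4793,.330,.049))"
```

```text
t 0.85 tcp [0.2228 0.5302 0.2314] F [-0.6  0.6  0.1] gap 0.0854 axes x,y,z [[-0.922, 0.387, -0.0], [0.387, 0.922, 0.0], [0.0, 0.0, -1.0]]
(0.4793, 0.33, 0.23) -> cm [-31.4   -8.52   0.13]
(0.4793, 0.33, 0.12) -> cm [-31.4   -8.52  11.13]
(0.4793, 0.33, 0.049) -> cm [-31.4   -8.52  18.23]
```

Emit:
send_rows(series=[-31.4, -8.5, 0.1, 0, 0, 1, 1, -31.4, -8.5, 0.1, 0, 0, 1, 1, -31.4, -8.5, 0.1, 0, 0, 1, 1, -31.4, -8.5, 0.1, 0, 0, 1, 1, -31.4, -8.5, 0.1, 0, 0, 1, 1, -31.4, -8.5, 0.1, 0, 0, 1, 1, -31.4, -8.5, 0.1, 0, 0, 1, 1, -31.4, -8.5, 0.1, 0, 0, 1, 1, -31.4, -8.5, 10, 0, 0, 1, 1, -31.4, -8.5, 10, 0, 0, 1, 1])

```text
clock: 1.68
tcp_pos: [0.484, 0.3296, 0.1488]
orientation: [0.003, 0.208, 0.978, 0.003]
wrist_force: [0.5, 0.1, -1.4]
finger_gap: 0.0856
```

Emit:
send_rows(series=[0, 0, 0, 0, 0, 0, 0.6, 0, 0, 0, 0, 0, 0, 0.6, 0, 0, 0, 0, 0, 0, 0.6])

```text
clock: 1.93
tcp_pos: [0.48, 0.3308, 0.1489]
orientation: [0.001, 0.206, 0.979, 0.001]
wrist_force: [0.6, -0.0, -0.6]
finger_gap: 0.0524
```

```bash
python3 - <<'E'
from h import *
shift((.4793,.330,.12),(.4793,.330,.049))
def crop(im,x,y,w,h,W,H):return cv2.resize(im[y:y+h,x:x+w],(W,H),interpolation=cv2.INTER_CUBIC)
a=read_camera("scene");b=read_camera("top")
t=get_state()["tcp_pos"]
print(proj("scene",t),proj("top",t))
cv2.imwrite("pics/h1.png",np.hstack([crop(a,160,120,100,100,400,400),crop(b,150,150,100,100,400,400)]))
E
```

```text
t 1.93 tcp [0.48   0.3308 0.1489] F [ 0.6 -0.  -0.6] gap 0.0524 axes x,y,z [[-0.915, 0.403, -0.001], [0.403, 0.915, 0.002], [0.002, 0.001, -1.0]]
(0.4793, 0.33, 0.12) -> cm [ 0.04 -0.11  2.89]
(0.4793, 0.33, 0.049) -> cm [ 0.05 -0.12  9.99]
[[208.41917655 151.34883858]] [[193.61379295 201.8426377 ]]
```

View pics/h1.png

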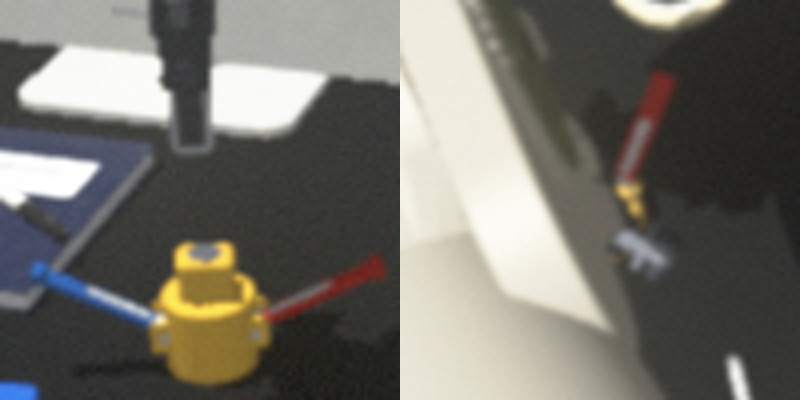

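Scene view: the fingertips at about (208,157) sit over the hub, in line with its axis, and the jaws straddle it. Descending and gripping.

Emit:
send_rows(series=[0, -0.1, 3, 0, 0, 0, 0.6, 0, -0.1, 6, 0, 0, 0, 0.6, 0, -0.1, 8, 0, 0, 0, 0.6, 0, -0.1, 9.5, 0, 0, 0, 0.6, 0, -0.1, 10, 0, 0, 0, 0.6, 0, -0.1, 10, 0, 0, 0, 0.6])

```text
clock: 2.53
tcp_pos: [0.4793, 0.3299, 0.0477]
orientation: [0.0, 0.206, 0.979, 0.0]
wrist_force: [-0.0, -0.9, -0.3]
finger_gap: 0.0509
```

Emit:
send_rows(series=[0, 0, 0, 0, 0, 0, 0.2, 0, 0, 0, 0, 0, 0, 0.2, 0, 0, 0, 0, 0, 0, 0.1, 0, 0, 0, 0, 0, 0, 0.1, 0, 0, 0, 0, 0, 0, 0, 0, 0, 0, 0, 0, 0, 0], newtons=100)

```text
clock: 3.03
tcp_pos: [0.4807, 0.3305, 0.0495]
orientation: [0.002, 0.206, 0.979, 0.002]
wrist_force: [-0.0, 1.3, 6.6]
finger_gap: 0.0242
```

Emit:
send_rows(series=[0, 0, -1, 0, 0, 0, 0, 0, 0, -4, 0, 0, 0, 0, 0, 0, -8, 0, 0, 0, 0, 0, 0, -12, 0, 0, 0, 0, 0, 0, -15, 0, 0, 0, 0, 0, 0, -17, 0, 0, 0, 0, 0, 0, -17, 0, 0, 0, 0, 0, 0, -17, 0, 0, 0, 0])

```text
clock: 3.7
tcp_pos: [0.4792, 0.3293, 0.2178]
orientation: [0.001, 0.206, 0.979, 0.001]
wrist_force: [-0.3, -1.0, -5.0]
finger_gap: 0.0239
```

```bash
python3 - <<'E'
from h import *
shift((.5105,.0728,.23),(.5105,.0728,.21))
E
```

```text
t 3.7 tcp [0.4792 0.3293 0.2178] F [-0.3 -1.  -5. ] gap 0.0239 axes x,y,z [[-0.915, 0.403, -0.001], [0.403, 0.915, 0.001], [0.002, 0.001, -1.0]]
(0.5105, 0.0728, 0.23) -> cm [-13.21 -22.2   -1.24]
(0.5105, 0.0728, 0.21) -> cm [-13.21 -22.2    0.76]
```

Emit:
send_rows(series=[-2, -3.3, -1, 0, 0, 0, 0, -4, -6.6, -1, 0, 0, 0, 0, -6, -10, -1, 0, 0, 0, 0, -8, -13.4, -1, 0, 0, 0, 0, -10, -16.8, -1, 0, 0, 0, 0, -11.5, -19.5, -1, 0, 0, 0, 0, -12.7, -21.3, -1, 0, 0, 0, 0, -13.2, -22.2, -1, 0, 0, 0, 0, -13.2, -22.2, -1, 0, 0, 0, 0, -13.2, -22.2, -1, 0, 0, 0, 0])

```text
clock: 4.53
tcp_pos: [0.509, 0.0728, 0.2252]
orientation: [-0.002, 0.207, 0.978, 0.0]
wrist_force: [-0.3, -0.6, -5.0]
finger_gap: 0.0242
```

Emit:
send_rows(series=[0, 0, 0.8, 0, 0, 0, 0, 0, 0, 1.5, 0, 0, 0, 0, 0, 0, 1.5, 0, 0, 0, 0, 0, 0, 1.5, 0, 0, 0, 0, 0, 0, 1.5, 0, 0, 0, 0])

```text
clock: 4.95
tcp_pos: [0.5099, 0.0735, 0.2117]
orientation: [-0.0, 0.206, 0.979, 0.0]
wrist_force: [-0.3, 0.5, -4.1]
finger_gap: 0.024
```

```bash
python3 - <<'E'
from h import *
shift((.5105,.0728,.20))
def crop(im,x,y,w,h,W,H):return cv2.resize(im[y:y+h,x:x+w],(W,H),interpolation=cv2.INTER_CUBIC)
a=read_camera("scene");b=read_camera("top")
cv2.imwrite("pics/s2.png",a);cv2.imwrite("pics/t2.png",b)
cv2.imwrite("pics/h2.png",np.hstack([crop(a,225,140,110,160,412,600),crop(b,250,140,100,160,375,600)]))
E
```

```text
t 4.95 tcp [0.5099 0.0735 0.2117] F [-0.3  0.5 -4.1] gap 0.024 axes x,y,z [[-0.916, 0.402, 0.0], [0.402, 0.916, -0.0], [-0.0, 0.0, -1.0]]
(0.5105, 0.0728, 0.2) -> cm [-0.09 -0.04  1.17]
```

View pics/h2.png

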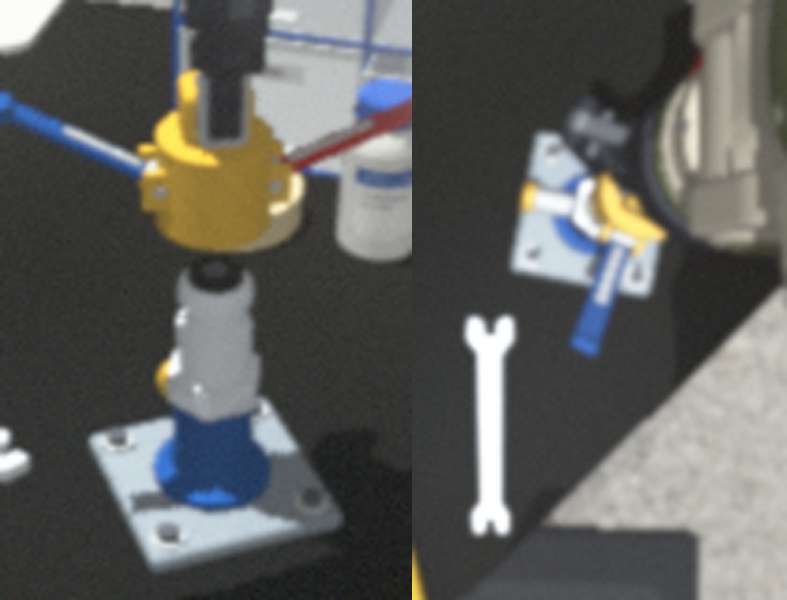

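```bash
python3 - <<'E'
from h import *
k=3.75
for c,o in(("scene",(225,140)),("top",(250,140))):
    ax=(.5105,.0735)
    for z in(.01,.138,.164,.21,.236):print(c,z,((proj(c,[*ax,z])[0]+.5-o)*k).round(1))
# mouth silhouette & body: edges of vertical-ish cylinder in scene: project circle r .0265 at mouth and shoulder
for z in(.164,.21):
    th=np.linspace(0,2*np.pi,180);q=(proj("scene",np.c_[.5099+.0265*np.cos(th),.0735+.0265*np.sin(th),th*0+z])+.5-(225,140))*k
    print(z,"x",q[:,0].min(),q[:,0].max(),"y",q[:,1].min(),q[:,1].max())
th=np.linspace(0,2*np.pi,180)
for r,z in((.018,.124),(.0135,.138)):
    q=(proj("scene",np.c_[.5105+r*np.cos(th),.0735+r*np.sin(th),th*0+z])+.5-(225,140))*k;print(r,z,q.min(0),q.max(0))
a=cv2.imread("pics/s2.png").astype(int)
# yellow mask row extents
hsv=cv2.cvtColor(a.astype(np.uint8),cv2.COLOR_BGR2HSV);m=(hsv[...,0]>14)&(hsv[...,0]<32)&(hsv[...,1]>110)
for y in range(176,210,2):
    xs=np.nonzero(m[y,255:310])[0]+255
    if len(xs):print(y,(y-140+.5)*k,(xs.min()-225)*k,(xs.max()+1-225)*k)
g=cv2.cvtColor(a.astype(np.uint8),cv2.COLOR_BGR2GRAY)
for y in(208,210,212,214,218,220,222,226):print(y,g[y,268:300])
E
```

```text
scene 0.01 [211.8 474. ]
scene 0.138 [215.7 264. ]
scene 0.164 [216.6 216.9]
scene 0.21 [218.3 129.3]
scene 0.236 [219.3  77.2]
top 0.01 [183.2 214. ]
top 0.138 [215.1 199.9]
top 0.164 [222.8 196.5]
top 0.21 [237.8 189.9]
top 0.236 [247.  185.8]
0.164 x 157.77692137166844 273.4376859708567 y 187.56042107346406 248.81111615623038
0.21 x 157.52315604630155 276.9785076503019 y 101.6543472290747 159.45618769724456
0.018 0.124 [177.09038249 267.48140546] [253.51255646 310.80533716]
0.0135 0.138 [186.80990378 248.24209137] [244.66231335 280.28496255]
176 136.875 153.75 270.0
178 144.375 138.75 281.25
180 151.875 138.75 281.25
182 159.375 157.5 273.75
184 166.875 157.5 292.5
186 174.375 146.25 292.5
188 181.875 142.5 288.75
190 189.375 138.75 288.75
192 196.875 142.5 288.75
194 204.375 142.5 270.0
196 211.875 142.5 270.0
198 219.375 157.5 270.0
200 226.875 157.5 270.0
202 234.375 165.0 262.5
204 241.875 172.5 251.25
206 249.375 195.0 232.5
208 [50 51 51 52 51 53 50 52 54 51 47 47 45 45 46 47 44 44 51 57 53 52 53 55
 54 56 52 55 54 55 54 59]
210 [52 55 51 51 50 56 46 52 41 39 41 46 50 56 60 62 55 46 41 41 46 48 50 55
 54 56 53 53 50 51 52 54]
212 [46 53 54 53 59 77 89 72 47 39 44 54 59 63 60 63 61 51 46 41 46 61 88 78
 62 55 57 54 53 58 52 56]
214 [ 52  55  52  57  83 116 115  84  51  42  36  40  43  44  42  43  43  39
  38  40  48  72 117 120  90  61  53  57  50  52  55  54]
218 [ 57  52  51  68 101 129 140 143 142 140 137 132 122 115 107 105 112 127
 137 141 146 152 145 140 107  74  54  55  52  54  53  57]
220 [ 52  50  53  60  89 122 135 146 147 148 153 153 156 158 156 157 158 155
 156 155 146 146 144 128  93  63  57  49  53  54  49  50]
222 [ 48  53  49  61 102 159 179 165 151 150 150 152 152 156 154 156 155 155
 152 150 148 140 127  96  64  57  53  51  54  53  51  54]
226 [ 55  53  55 108 183 196 167 145 143 144 148 147 150 153 152 153 153 148
 151 148 146 142 142 130 102  65  54  51  51  51  52  53]
```

Relative to the stand axis, the coupling sits about 1 mm to the left in the scene picture (mouth centre at crop x≈213.5, where ≈216 is needed), which is along tool +x. I'll correct that and descend by feel.

Emit:
send_rows(series=[-0.1, 0, 1, 0, 0, 0, 0, -0.1, 0, 2, 0, 0, 0, 0, -0.1, 0, 2.6, 0, 0, 0, 0, -0.1, 0, 2.6, 0, 0, 0, 0, -0.1, 0, 2.6, 0, 0, 0, 0])

```text
clock: 5.47
tcp_pos: [0.5104, 0.0724, 0.185]
orientation: [-0.001, 0.206, 0.979, -0.0]
wrist_force: [-0.5, 1.8, -4.9]
finger_gap: 0.0241
```

Emit:
send_rows(series=[0, 0, 0.2, 0, 0, 0, 0, 0, 0, 0.4, 0, 0, 0, 0, 0, 0, 0.6, 0, 0, 0, 0, 0, 0, 0.6, 0, 0, 0, 0])

```text
clock: 5.8
tcp_pos: [0.511, 0.0724, 0.1797]
orientation: [-0.0, 0.206, 0.979, 0.0]
wrist_force: [-0.3, -0.2, -3.7]
finger_gap: 0.0241
```

Emit:
send_rows(series=[0, 0, 0.1, 0, 0, 0, 0, 0, 0, 0.2, 0, 0, 0, 0, 0, 0, 0.3, 0, 0, 0, 0, 0, 0, 0.3, 0, 0, 0, 0])

```text
clock: 6.13
tcp_pos: [0.511, 0.0724, 0.1768]
orientation: [-0.0, 0.206, 0.979, 0.0]
wrist_force: [-0.4, -0.7, -3.9]
finger_gap: 0.024
```

Emit:
send_rows(series=[0, 0, 0.1, 0, 0, 0, 0, 0, 0, 0.2, 0, 0, 0, 0, 0, 0, 0.3, 0, 0, 0, 0, 0, 0, 0.3, 0, 0, 0, 0])

```text
clock: 6.47
tcp_pos: [0.5112, 0.0725, 0.174]
orientation: [0.0, 0.206, 0.979, 0.0]
wrist_force: [-0.1, 0.9, -3.7]
finger_gap: 0.0241
```

Emit:
send_rows(series=[0, 0, 0.1, 0, 0, 0, 0, 0, 0, 0.2, 0, 0, 0, 0, 0, 0, 0.3, 0, 0, 0, 0, 0, 0, 0.3, 0, 0, 0, 0])

```text
clock: 6.8
tcp_pos: [0.5113, 0.0727, 0.1708]
orientation: [0.0, 0.206, 0.979, 0.0]
wrist_force: [0.7, 2.3, -4.1]
finger_gap: 0.0242
```

Emit:
send_rows(series=[0, 0, 0.1, 0, 0, 0, 0, 0, 0, 0.2, 0, 0, 0, 0, 0, 0, 0.3, 0, 0, 0, 0, 0, 0, 0.3, 0, 0, 0, 0])

```text
clock: 7.13
tcp_pos: [0.5113, 0.0727, 0.1679]
orientation: [0.0, 0.206, 0.979, 0.0]
wrist_force: [2.1, 4.3, -3.7]
finger_gap: 0.0243
```

Emit:
send_rows(series=[0, 0, 0.1, 0, 0, 0, 0, 0, 0, 0.2, 0, 0, 0, 0, 0, 0, 0.3, 0, 0, 0, 0, 0, 0, 0.3, 0, 0, 0, 0])

```text
clock: 7.47
tcp_pos: [0.5113, 0.0727, 0.1649]
orientation: [0.0, 0.206, 0.979, 0.0]
wrist_force: [2.5, 4.6, -2.3]
finger_gap: 0.0241
```

Emit:
send_rows(series=[0, 0.05, 0, 0, 0, 0, 0, 0, 0.05, 0.1, 0, 0, 0, 0, 0, 0.05, 0.1, 0, 0, 0, 0])

```text
clock: 7.72
tcp_pos: [0.5113, 0.0728, 0.1638]
orientation: [0.0, 0.206, 0.979, -0.0]
wrist_force: [2.1, 3.0, -4.1]
finger_gap: 0.024
```

Emit:
send_rows(series=[0, 0, 0.1, 0, 0, 0, 0, 0, 0, 0.2, 0, 0, 0, 0, 0, 0, 0.3, 0, 0, 0, 0, 0, 0, 0.3, 0, 0, 0, 0])

```text
clock: 8.05
tcp_pos: [0.5113, 0.0729, 0.1607]
orientation: [-0.0, 0.206, 0.979, 0.0]
wrist_force: [2.4, 3.0, -3.7]
finger_gap: 0.0238
```

Emit:
send_rows(series=[-0.02, 0.08, 0, 0, 0, 0, 0, -0.02, 0.08, 0.1, 0, 0, 0, 0, -0.02, 0.08, 0.2, 0, 0, 0, 0, -0.02, 0.08, 0.3, 0, 0, 0, 0, -0.02, 0.08, 0.3, 0, 0, 0, 0])

```text
clock: 8.47
tcp_pos: [0.5113, 0.0732, 0.1574]
orientation: [-0.001, 0.206, 0.978, -0.0]
wrist_force: [1.1, 0.8, -4.8]
finger_gap: 0.0244
```

Emit:
send_rows(series=[0, 0, 0.1, 0, 0, 0, 0, 0, 0, 0.2, 0, 0, 0, 0, 0, 0, 0.3, 0, 0, 0, 0, 0, 0, 0.3, 0, 0, 0, 0])

```text
clock: 8.8
tcp_pos: [0.5113, 0.0734, 0.1545]
orientation: [-0.0, 0.206, 0.979, -0.0]
wrist_force: [0.2, -0.8, -4.7]
finger_gap: 0.0242
```

Emit:
send_rows(series=[0, 0, 0.1, 0, 0, 0, 0, 0, 0, 0.2, 0, 0, 0, 0, 0, 0, 0.3, 0, 0, 0, 0, 0, 0, 0.3, 0, 0, 0, 0])

```text
clock: 9.13
tcp_pos: [0.5116, 0.0735, 0.1517]
orientation: [-0.0, 0.206, 0.979, -0.0]
wrist_force: [0.2, 0.6, -4.0]
finger_gap: 0.0243
```

Emit:
send_rows(series=[0, 0, 0.05, 0, 0, 0, 0, 0, 0, 0.1, 0, 0, 0, 0, 0, 0, 0.15, 0, 0, 0, 0, 0, 0, 0.2, 0, 0, 0, 0, 0, 0, 0.2, 0, 0, 0, 0])

```text
clock: 9.55
tcp_pos: [0.5117, 0.0735, 0.1499]
orientation: [-0.0, 0.206, 0.979, 0.0]
wrist_force: [-0.1, 0.5, -4.2]
finger_gap: 0.024
```

Emit:
send_rows(series=[0, 0, 0.05, 0, 0, 0, 0, 0, 0, 0.1, 0, 0, 0, 0, 0, 0, 0.15, 0, 0, 0, 0, 0, 0, 0.15, 0, 0, 0, 0])

```text
clock: 9.88
tcp_pos: [0.5117, 0.0735, 0.1484]
orientation: [-0.0, 0.206, 0.979, 0.0]
wrist_force: [0.1, -0.6, -3.7]
finger_gap: 0.024
```

Emit:
send_rows(series=[0, 0, 0.05, 0, 0, 0, 0, 0, 0, 0.1, 0, 0, 0, 0, 0, 0, 0.15, 0, 0, 0, 0, 0, 0, 0.15, 0, 0, 0, 0])

```text
clock: 10.22
tcp_pos: [0.5117, 0.0735, 0.1468]
orientation: [-0.0, 0.206, 0.979, 0.0]
wrist_force: [0.4, -1.2, -5.1]
finger_gap: 0.024
```

Emit:
send_rows(series=[0, 0, 0.05, 0, 0, 0, 0, 0, 0, 0.1, 0, 0, 0, 0, 0, 0, 0.15, 0, 0, 0, 0, 0, 0, 0.15, 0, 0, 0, 0])

```text
clock: 10.55
tcp_pos: [0.5117, 0.0735, 0.1453]
orientation: [-0.0, 0.206, 0.979, 0.0]
wrist_force: [-0.3, 0.0, -4.2]
finger_gap: 0.0242
```

Emit:
send_rows(series=[0, 0, 0.03, 0, 0, 0, 0, 0, 0, 0.06, 0, 0, 0, 0, 0, 0, 0.1, 0, 0, 0, 0, 0, 0, 0.1, 0, 0, 0, 0])

```text
clock: 10.88
tcp_pos: [0.5117, 0.0735, 0.1444]
orientation: [-0.0, 0.206, 0.979, 0.0]
wrist_force: [-0.5, -0.5, -3.8]
finger_gap: 0.0241
```

Emit:
send_rows(series=[0, 0, 0.03, 0, 0, 0, 0, 0, 0, 0.06, 0, 0, 0, 0, 0, 0, 0.1, 0, 0, 0, 0, 0, 0, 0.1, 0, 0, 0, 0])

```text
clock: 11.22
tcp_pos: [0.5117, 0.0735, 0.1434]
orientation: [-0.0, 0.206, 0.979, 0.0]
wrist_force: [-0.9, 0.8, -4.7]
finger_gap: 0.0243
```

Emit:
send_rows(series=[0, 0, 0.03, 0, 0, 0, 0, 0, 0, 0.06, 0, 0, 0, 0, 0, 0, 0.1, 0, 0, 0, 0, 0, 0, 0.1, 0, 0, 0, 0])

```text
clock: 11.55
tcp_pos: [0.5119, 0.0735, 0.1431]
orientation: [0.0, 0.206, 0.979, 0.0]
wrist_force: [-2.3, 0.3, 2.6]
finger_gap: 0.0238
```

Emit:
send_rows(series=[0, 0, 0.03, 0, 0, 0, 0, 0, 0, 0.06, 0, 0, 0, 0, 0, 0, 0.1, 0, 0, 0, 0, 0, 0, 0.1, 0, 0, 0, 0])

```text
clock: 11.88
tcp_pos: [0.5119, 0.0735, 0.1417]
orientation: [0.0, 0.206, 0.979, 0.0]
wrist_force: [-2.5, -0.4, 4.5]
finger_gap: 0.0238
```

Packing ring contact at TCP z ≈ 0.143. I'll continue in small steps.

Emit:
send_rows(series=[0, 0, 0.03, 0, 0, 0, 0, 0, 0, 0.06, 0, 0, 0, 0, 0, 0, 0.1, 0, 0, 0, 0, 0, 0, 0.1, 0, 0, 0, 0])

```text
clock: 12.22
tcp_pos: [0.5119, 0.0735, 0.1404]
orientation: [0.0, 0.206, 0.979, 0.0]
wrist_force: [-2.4, 0.0, 3.9]
finger_gap: 0.024
```

Emit:
send_rows(series=[0, 0, 0.02, 0, 0, 0, 0, 0, 0, 0.04, 0, 0, 0, 0, 0, 0, 0.06, 0, 0, 0, 0, 0, 0, 0.06, 0, 0, 0, 0])

```text
clock: 12.55
tcp_pos: [0.5119, 0.0735, 0.1398]
orientation: [0.0, 0.206, 0.979, 0.0]
wrist_force: [-2.7, -0.1, 3.7]
finger_gap: 0.0242
```

Emit:
send_rows(series=[0, 0, 0.02, 0, 0, 0, 0, 0, 0, 0.04, 0, 0, 0, 0, 0, 0, 0.04, 0, 0, 0, 0])

```text
clock: 12.8
tcp_pos: [0.5118, 0.0735, 0.1394]
orientation: [0.0, 0.206, 0.979, 0.0]
wrist_force: [-1.7, 0.0, 4.1]
finger_gap: 0.0243
```

Emit:
send_rows(series=[0, 0, 0.02, 0, 0, 0, 0, 0, 0, 0.04, 0, 0, 0, 0, 0, 0, 0.04, 0, 0, 0, 0])

```text
clock: 13.05
tcp_pos: [0.5118, 0.0735, 0.139]
orientation: [0.0, 0.206, 0.979, 0.0]
wrist_force: [-2.8, -0.4, 3.6]
finger_gap: 0.024
```

Emit:
send_rows(series=[0, 0, 0.02, 0, 0, 0, 0, 0, 0, 0.04, 0, 0, 0, 0, 0, 0, 0.04, 0, 0, 0, 0])

```text
clock: 13.3
tcp_pos: [0.5118, 0.0736, 0.1387]
orientation: [0.0, 0.206, 0.979, 0.0]
wrist_force: [-1.8, -0.2, 4.9]
finger_gap: 0.0244
```

Emit:
send_rows(series=[0, 0, 0.02, 0, 0, 0, 0, 0, 0, 0.03, 0, 0, 0, 0, 0, 0, 0.03, 0, 0, 0, 0])

```text
clock: 13.55
tcp_pos: [0.5118, 0.0735, 0.1387]
orientation: [0.0, 0.206, 0.979, 0.0]
wrist_force: [-2.6, 0.1, 6.7]
finger_gap: 0.024
```

Emit:
send_rows(series=[0, 0, 0.02, 0, 0, 0, 0, 0, 0, 0.03, 0, 0, 0, 0, 0, 0, 0.03, 0, 0, 0, 0])

```text
clock: 13.8
tcp_pos: [0.5119, 0.0735, 0.1387]
orientation: [0.0, 0.206, 0.979, 0.0]
wrist_force: [-3.9, 0.1, 8.7]
finger_gap: 0.024
```

Emit:
send_rows(series=[0, 0, 0.02, 0, 0, 0, 0, 0, 0, 0.03, 0, 0, 0, 0, 0, 0, 0.03, 0, 0, 0, 0])

```text
clock: 14.05
tcp_pos: [0.5119, 0.0735, 0.1387]
orientation: [0.0, 0.206, 0.979, 0.0]
wrist_force: [-3.9, -0.5, 10.7]
finger_gap: 0.024
```

Emit:
send_rows(series=[0, 0, 0.02, 0, 0, 0, 0, 0, 0, 0.04, 0, 0, 0, 0, 0, 0, 0.04, 0, 0, 0, 0])

```text
clock: 14.3
tcp_pos: [0.5119, 0.0736, 0.1386]
orientation: [0.001, 0.206, 0.979, 0.0]
wrist_force: [-5.2, -0.2, 13.0]
finger_gap: 0.024
```

Emit:
send_rows(series=[0, 0, 0.02, 0, 0, 0, 0, 0, 0, 0.04, 0, 0, 0, 0, 0, 0, 0.04, 0, 0, 0, 0])

```text
clock: 14.55
tcp_pos: [0.5119, 0.0735, 0.1386]
orientation: [0.001, 0.206, 0.979, 0.0]
wrist_force: [-6.6, -0.1, 14.7]
finger_gap: 0.0239
```

Hard stop: z holds at 0.1386 while the force rises to about 19 N net. Seated. I'll relax the push and open.

Emit:
send_rows(series=[0, 0, 0.02, 0, 0, 0, 0, 0, 0, 0.02, 0, 0, 0, 0, 0, 0, -0.1, 0, 0, 0, 0, 0, 0, -0.2, 0, 0, 0, 0, 0, 0, -0.22, 0, 0, 0, 0, 0, 0, -0.22, 0, 0, 0, 0.15, 0, 0, -0.22, 0, 0, 0, 0.5, 0, 0, -0.22, 0, 0, 0, 0.6, 0, 0, -0.22, 0, 0, 0, 0.6])

```text
clock: 15.3
tcp_pos: [0.512, 0.0736, 0.139]
orientation: [0.0, 0.206, 0.979, 0.0]
wrist_force: [0.5, -1.2, -0.6]
finger_gap: 0.0511
```

Emit:
send_rows(series=[0, 0, -2, 0, 0, 0, 0.6, 0, 0, -5, 0, 0, 0, 0.6, 0, 0, -8, 0, 0, 0, 0.3, 0, 0, -8, 0, 0, 0, 0, 0, 0, -8, 0, 0, 0, 0, 0, 0, -8, 0, 0, 0, 0, 0, 0, -8, 0, 0, 0, 0])

```text
clock: 15.88
tcp_pos: [0.511, 0.0735, 0.2179]
orientation: [-0.001, 0.206, 0.979, -0.0]
wrist_force: [0.2, -0.1, 0.2]
finger_gap: 0.0
```

```bash
python3 - <<'E'
from h import *
shift()
print(get_state()["joint_pos"].round(3))
def crop(im,x,y,w,h,W,H):return cv2.resize(im[y:y+h,x:x+w],(W,H),interpolation=cv2.INTER_CUBIC)
a=read_camera("scene")
for nm in("red","blue"):
    hsv=cv2.cvtColor(a,cv2.COLOR_BGR2HSV)
p=[.5118,.0735,-.413,.0906]
k=4.;o=(225,140)
for q in(0,.2):
    print(q,[((proj("scene",T(p,arm(s,q)))[0]+.5-o)*k).round(1) for s in(1,-1)])
print([((proj("scene",T(p,[0,0,z]))[0]+.5-o)*k).round(1) for z in(0,.046,.072)])
cv2.imwrite("pics/h3.png",crop(a,225,140,110,130,440,520))
E
```

```text
t 15.88 tcp [0.511  0.0735 0.2179] F [ 0.2 -0.1  0.2] gap 0.0 axes x,y,z [[-0.915, 0.403, 0.002], [0.403, 0.915, -0.001], [-0.002, 0.0, -1.0]]
[-0.013  0.206 -0.129  1.238  0.     0.403]
0 [array([436.9, 213.4]), array([ 28.4, 236.2])]
0.2 [array([455.3, 238.5]), array([  8.5, 263.8])]
[array([230.9, 368. ]), array([232.6, 283.5]), array([233.6, 233.3])]
```

View pics/h3.png

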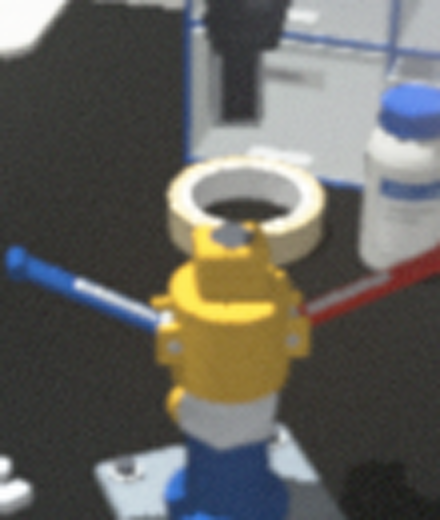

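The coupling is seated (hub top at (231,235), about where predicted) and both arms are still raised at roughly 30° above level. Next I'll plan the arc for the red arm with the fingers shut.

```bash
cat > plan.py <<'E'
import numpy as np
# commanded poses in the hinge plane: (r outward, z world, tilt deg)
def pose(th,s=None,tilt=20,lift=0,zp=.1146,w=.011):
    f=np.clip((30-th)/90,0,1);phi=tilt*f;s=.065+.008*f if s is None else s
    t=np.radians(th);h=.0025+w*abs(np.sin(np.radians(th+phi)))+lift
    return np.array([.026+s*np.cos(t)-h*np.sin(t), zp+s*np.sin(t)+h*np.cos(t), phi])
def rows(start,poses,side=1,out=0):
    p0=np.radians(start[2])
    for p in poses:
        X,Z=-(p[0]-start[0])*100,-(p[1]-start[1])*100
        x=X*np.cos(p0)-Z*np.sin(p0);z=X*np.sin(p0)+Z*np.cos(p0)
        print([round(float(v),2) for v in(side*x,0,z,0,side*(p[2]-start[2]),0)],end=" ")
    print("| end r,z,tilt",poses[-1].round(4))
E
python3 - <<'E'
from plan import *
st=np.array([-.0007,.2179,0.])
A=[pose(30,lift=.02)];print(A[0]);rows(st,A)
B=[pose(t) for t in(36,32,28,24,20,16,12,8)];rows(A[0],B)
C=[pose(t) for t in np.arange(4,-33,-4)];rows(B[-1],C)
D=[pose(t) for t in(-35,-38,-41,-44,-47,-50,-52)];rows(C[-1],D)
E=[pose(t) for t in(-54,-56,-58,-60)];rows(D[-1],E)
E
```

```text
[0.06829165 0.17134871 0.        ]
[-6.9, 0.0, 4.66, 0.0, 0.0, 0.0] | end r,z,tilt [0.0683 0.1713 0.    ]
[-0.5, 0.0, 1.13, 0.0, 0.0, 0.0] [-0.84, 0.0, 1.52, 0.0, 0.0, 0.0] [-1.16, 0.0, 1.93, 0.0, 0.44, 0.0] [-1.46, 0.0, 2.35, 0.0, 1.33, 0.0] [-1.73, 0.0, 2.8, 0.0, 2.22, 0.0] [-1.97, 0.0, 3.26, 0.0, 3.11, 0.0] [-2.17, 0.0, 3.75, 0.0, 4.0, 0.0] [-2.33, 0.0, 4.25, 0.0, 4.89, 0.0] | end r,z,tilt [0.0916 0.1288 4.8889]
[-0.17, 0.0, 0.5, 0.0, 0.89, 0.0] [-0.29, 0.0, 1.02, 0.0, 1.78, 0.0] [-0.38, 0.0, 1.55, 0.0, 2.67, 0.0] [-0.43, 0.0, 2.09, 0.0, 3.56, 0.0] [-0.44, 0.0, 2.53, 0.0, 4.44, 0.0] [-0.43, 0.0, 2.95, 0.0, 5.33, 0.0] [-0.4, 0.0, 3.38, 0.0, 6.22, 0.0] [-0.34, 0.0, 3.81, 0.0, 7.11, 0.0] [-0.25, 0.0, 4.24, 0.0, 8.0, 0.0] [-0.13, 0.0, 4.66, 0.0, 8.89, 0.0] | end r,z,tilt [ 0.0889  0.0823 13.7778]
[0.06, 0.0, 0.33, 0.0, 0.67, 0.0] [0.13, 0.0, 0.66, 0.0, 1.33, 0.0] [0.21, 0.0, 0.98, 0.0, 2.0, 0.0] [0.32, 0.0, 1.31, 0.0, 2.67, 0.0] [0.44, 0.0, 1.63, 0.0, 3.33, 0.0] [0.57, 0.0, 1.95, 0.0, 4.0, 0.0] [0.67, 0.0, 2.16, 0.0, 4.44, 0.0] | end r,z,tilt [ 0.0773  0.0629 18.2222]
[0.09, 0.0, 0.21, 0.0, 0.44, 0.0] [0.19, 0.0, 0.43, 0.0, 0.89, 0.0] [0.29, 0.0, 0.64, 0.0, 1.33, 0.0] [0.41, 0.0, 0.85, 0.0, 1.78, 0.0] | end r,z,tilt [ 0.0708  0.0562 20.    ]
```

Emit:
send_rows(series=[-3.5, 0, 0, 0, 0, 0, 0, -6.9, 0, 0, 0, 0, 0, 0, -6.9, 0, 2.5, 0, 0, 0, 0, -6.9, 0, 4.7, 0, 0, 0, 0, -6.9, 0, 4.7, 0, 0, 0, 0])

```text
clock: 16.35
tcp_pos: [0.5719, 0.0455, 0.1663]
orientation: [-0.005, 0.206, 0.978, -0.001]
wrist_force: [-1.8, 0.6, -0.6]
finger_gap: 0.0
```

Emit:
send_rows(series=[-0.5, 0, 1.1, 0, 0, 0, 0, -0.8, 0, 1.5, 0, 0, 0, 0, -1.2, 0, 1.9, 0, 0.4, 0, 0, -1.5, 0, 2.35, 0, 1.3, 0, 0, -1.5, 0, 2.35, 0, 1.3, 0, 0])

```text
clock: 16.77
tcp_pos: [0.5896, 0.0392, 0.1484]
orientation: [-0.011, 0.206, 0.978, 0.002]
wrist_force: [-0.2, 0.2, 1.5]
finger_gap: -0.0
```

Emit:
send_rows(series=[-0.27, 0, 0.45, 0, 0.9, 0, 0, -0.5, 0, 0.9, 0, 1.8, 0, 0, -0.7, 0, 1.4, 0, 2.7, 0, 0, -0.85, 0, 1.9, 0, 3.6, 0, 0, -0.85, 0, 1.9, 0, 3.6, 0, 0])

```text
clock: 17.18
tcp_pos: [0.5962, 0.036, 0.1279]
orientation: [-0.043, 0.206, 0.978, 0.009]
wrist_force: [-1.5, 0.4, 1.8]
finger_gap: 0.0002
```

Emit:
send_rows(series=[-0.17, 0, 0.5, 0, 0.9, 0, 0, -0.29, 0, 1, 0, 1.8, 0, 0, -0.38, 0, 1.55, 0, 2.7, 0, 0, -0.43, 0, 2.1, 0, 3.6, 0, 0, -0.43, 0, 2.1, 0, 3.6, 0, 0])

```text
clock: 17.6
tcp_pos: [0.598, 0.0352, 0.1063]
orientation: [-0.074, 0.206, 0.976, 0.015]
wrist_force: [-0.7, 0.9, 1.6]
finger_gap: 0.0001
```

```bash
python3 - <<'E'
from h import *
shift()
def crop(im,x,y,w,h,W,H):return cv2.resize(im[y:y+h,x:x+w],(W,H),interpolation=cv2.INTER_CUBIC)
a=read_camera("scene");cv2.imwrite("pics/h4.png",crop(a,225,140,130,130,520,520))
E
```

```text
t 17.6 tcp [0.598  0.0352 0.1063] F [-0.7  0.9  1.6] gap 0.0001 axes x,y,z [[-0.904, 0.399, 0.151], [0.404, 0.915, -0.001], [-0.138, 0.06, -0.989]]
```

View pics/h4.png

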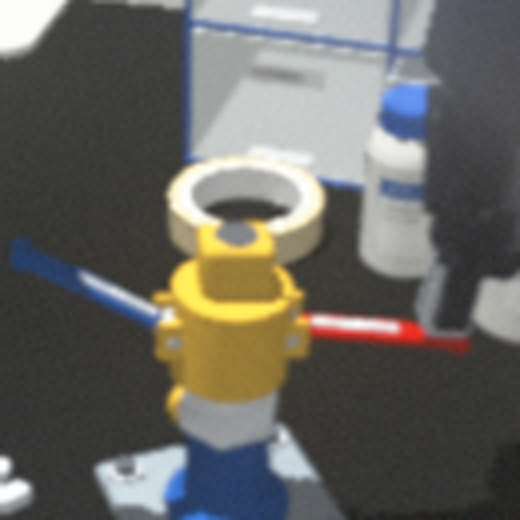

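The red arm is following the fingers, now just below level with its tip at (465,343), and the coupling has not moved. Computing the rest of the arc.

```bash
python3 - <<'E'
from plan import *
S=pose(-8)
for r in((-12,-16,-20,-24,-28),(-32,-36,-40,-43,-46),(-49,-52,-54),(-56,-58),(-60,),(-62,),(-64,)):
    Q=[pose(t) for t in r];rows(S,Q);S=Q[-1]
E
```

```text
[-0.04, 0.0, 0.44, 0.0, 0.89, 0.0] [-0.06, 0.0, 0.86, 0.0, 1.78, 0.0] [-0.05, 0.0, 1.29, 0.0, 2.67, 0.0] [-0.02, 0.0, 1.72, 0.0, 3.56, 0.0] [0.05, 0.0, 2.15, 0.0, 4.44, 0.0] | end r,z,tilt [ 0.0905  0.0864 12.8889]
[0.06, 0.0, 0.44, 0.0, 0.89, 0.0] [0.14, 0.0, 0.87, 0.0, 1.78, 0.0] [0.25, 0.0, 1.31, 0.0, 2.67, 0.0] [0.35, 0.0, 1.63, 0.0, 3.33, 0.0] [0.47, 0.0, 1.95, 0.0, 4.0, 0.0] | end r,z,tilt [ 0.0815  0.0684 16.8889]
[0.11, 0.0, 0.33, 0.0, 0.67, 0.0] [0.24, 0.0, 0.65, 0.0, 1.33, 0.0] [0.34, 0.0, 0.86, 0.0, 1.78, 0.0] | end r,z,tilt [ 0.0758  0.0612 18.6667]
[0.1, 0.0, 0.21, 0.0, 0.44, 0.0] [0.2, 0.0, 0.43, 0.0, 0.89, 0.0] | end r,z,tilt [ 0.0725  0.0578 19.5556]
[0.11, 0.0, 0.21, 0.0, 0.44, 0.0] | end r,z,tilt [ 0.0708  0.0562 20.    ]
[0.12, 0.0, 0.19, 0.0, 0.0, 0.0] | end r,z,tilt [ 0.069   0.0548 20.    ]
[0.13, 0.0, 0.19, 0.0, 0.0, 0.0] | end r,z,tilt [ 0.0671  0.0534 20.    ]
```

Emit:
send_rows(series=[-0.04, 0, 0.44, 0, 0.9, 0, 0, -0.06, 0, 0.86, 0, 1.8, 0, 0, -0.05, 0, 1.29, 0, 2.7, 0, 0, -0.02, 0, 1.72, 0, 3.6, 0, 0, 0.05, 0, 2.15, 0, 4.4, 0, 0, 0.05, 0, 2.15, 0, 4.4, 0, 0])

```text
clock: 18.15
tcp_pos: [0.5948, 0.0368, 0.0857]
orientation: [-0.111, 0.205, 0.972, 0.023]
wrist_force: [0.4, -0.5, 2.2]
finger_gap: -0.0
```

Emit:
send_rows(series=[0.06, 0, 0.44, 0, 0.9, 0, 0, 0.14, 0, 0.87, 0, 1.8, 0, 0, 0.25, 0, 1.31, 0, 2.7, 0, 0, 0.35, 0, 1.63, 0, 3.3, 0, 0, 0.47, 0, 1.95, 0, 4, 0, 0, 0.47, 0, 1.95, 0, 4, 0, 0])

```text
clock: 18.65
tcp_pos: [0.5865, 0.0405, 0.068]
orientation: [-0.145, 0.204, 0.968, 0.03]
wrist_force: [0.2, -0.3, 2.8]
finger_gap: 0.0001
```

Emit:
send_rows(series=[0.11, 0, 0.33, 0, 0.7, 0, 0, 0.24, 0, 0.65, 0, 1.3, 0, 0, 0.34, 0, 0.86, 0, 1.8, 0, 0, 0.34, 0, 0.86, 0, 1.8, 0, 0])

```text
clock: 18.98
tcp_pos: [0.5812, 0.0429, 0.0612]
orientation: [-0.16, 0.203, 0.965, 0.034]
wrist_force: [1.5, 0.9, 2.1]
finger_gap: -0.0
```

Emit:
send_rows(series=[0.1, 0, 0.21, 0, 0.4, 0, 0, 0.2, 0, 0.43, 0, 0.9, 0, 0, 0.2, 0, 0.43, 0, 0.9, 0, 0])

```text
clock: 19.23
tcp_pos: [0.5783, 0.0442, 0.058]
orientation: [-0.167, 0.203, 0.964, 0.035]
wrist_force: [1.0, 0.8, 3.3]
finger_gap: 0.0002
```

Emit:
send_rows(series=[0.11, 0, 0.21, 0, 0.4, 0, 0, 0.11, 0, 0.21, 0, 0.4, 0, 0, 0.11, 0, 0.21, 0, 0.4, 0, 0])

```text
clock: 19.48
tcp_pos: [0.5768, 0.0449, 0.0566]
orientation: [-0.17, 0.203, 0.964, 0.036]
wrist_force: [1.1, -0.5, 2.7]
finger_gap: 0.0003
```

Emit:
send_rows(series=[0.12, 0, 0.19, 0, 0, 0, 0, 0.12, 0, 0.19, 0, 0, 0, 0, 0.12, 0, 0.19, 0, 0, 0, 0])

```text
clock: 19.73
tcp_pos: [0.5752, 0.0456, 0.0553]
orientation: [-0.17, 0.203, 0.964, 0.036]
wrist_force: [1.1, -0.5, 3.3]
finger_gap: -0.0003
```

```bash
python3 - <<'E'
from h import *
shift()
p=[.5118,.0735,-.413,.0906];k=4.;o=(225,160)
for d in(-48,-54,-60):print(d,((proj("scene",T(p,arm(1,np.radians(40-d))))[0]+.5-o)*k).round(1))
def crop(im,x,y,w,h,W,H):return cv2.resize(im[y:y+h,x:x+w],(W,H),interpolation=cv2.INTER_CUBIC)
a=read_camera("scene");cv2.imwrite("pics/h5.png",crop(a,225,160,130,130,520,520))
E
```

```text
t 19.73 tcp [0.5752 0.0456 0.0553] F [ 1.1 -0.5  3.3] gap -0.0003 axes x,y,z [[-0.86, 0.379, 0.342], [0.403, 0.915, 0.0], [-0.313, 0.138, -0.94]]
-48 [401.6 341.2]
-54 [386.8 351.2]
-60 [371.1 360. ]
```

View pics/h5.png

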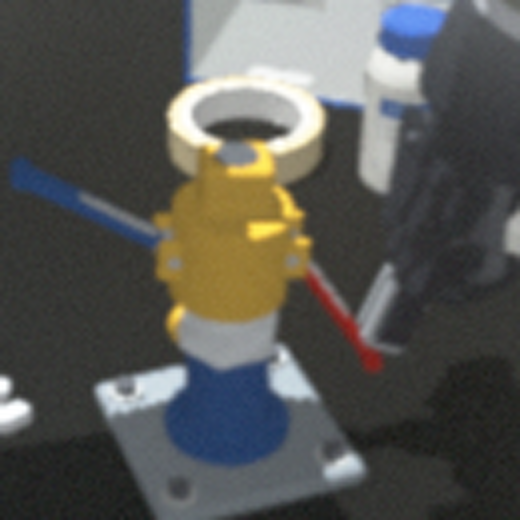

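The red arm's tip is at (372,365), where −60° predicts (371,360), so it is close to the stop. I'll feel for the stop now.

Emit:
send_rows(series=[0.08, 0, 0.12, 0, 0, 0, 0, 0.13, 0, 0.19, 0, 0, 0, 0, 0.13, 0, 0.19, 0, 0, 0, 0])

```text
clock: 20.03
tcp_pos: [0.5735, 0.0463, 0.054]
orientation: [-0.17, 0.203, 0.964, 0.036]
wrist_force: [0.9, 0.2, 2.9]
finger_gap: 0.0001
```

Emit:
send_rows(series=[0.06, 0, 0.09, 0, 0, 0, 0, 0.06, 0, 0.09, 0, 0, 0, 0, 0.06, 0, 0.09, 0, 0, 0, 0])

```text
clock: 20.28
tcp_pos: [0.5727, 0.0467, 0.0534]
orientation: [-0.17, 0.203, 0.964, 0.036]
wrist_force: [2.0, -1.5, 3.1]
finger_gap: -0.0003
```

Emit:
send_rows(series=[0.06, 0, 0.08, 0, 0, 0, 0, 0.13, 0, 0.15, 0, 0, 0, 0, 0.13, 0, 0.15, 0, 0, 0, 0])

```text
clock: 20.53
tcp_pos: [0.5714, 0.0474, 0.0525]
orientation: [-0.17, 0.203, 0.964, 0.036]
wrist_force: [2.6, -0.2, 3.1]
finger_gap: -0.0
```

Emit:
send_rows(series=[0.06, 0, 0.08, 0, 0, 0, 0, 0.06, 0, 0.08, 0, 0, 0, 0, 0.06, 0, 0.08, 0, 0, 0, 0])

```text
clock: 20.78
tcp_pos: [0.5712, 0.0474, 0.0523]
orientation: [-0.169, 0.203, 0.964, 0.036]
wrist_force: [2.1, -0.2, 5.3]
finger_gap: 0.0001
```

Emit:
send_rows(series=[0.06, 0, 0.08, 0, 0, 0, 0, 0.06, 0, 0.08, 0, 0, 0, 0, 0.06, 0, 0.08, 0, 0, 0, 0])

```text
clock: 21.03
tcp_pos: [0.571, 0.0476, 0.0521]
orientation: [-0.168, 0.203, 0.964, 0.036]
wrist_force: [3.9, -1.6, 7.4]
finger_gap: 0.0
```

Emit:
send_rows(series=[0.06, 0, 0.08, 0, 0, 0, 0, 0.06, 0, 0.08, 0, 0, 0, 0, 0.06, 0, 0.08, 0, 0, 0, 0])

```text
clock: 21.28
tcp_pos: [0.5709, 0.0477, 0.0519]
orientation: [-0.168, 0.203, 0.964, 0.036]
wrist_force: [4.9, -2.3, 8.8]
finger_gap: -0.0
```

The force rises to about 10 N with almost no further motion, so the red arm is at its stop. Backing off and moving to the blue side.

Emit:
send_rows(series=[-1, 0, -1.2, 0, 0, 0, 0, -1.9, 0, -2.3, 0, 0, 0, 0, -0.5, 0, -6.3, 0, -5, 0, 0, 0.9, 0, -10.3, 0, -10, 0, 0, 2.3, 0, -14.3, 0, -15, 0, 0, 3.9, 0, -18.3, 0, -20, 0, 0, 3.9, 0, -18.3, 0, -20, 0, 0, 3.9, 0, -18.3, 0, -20, 0, 0])

```text
clock: 21.95
tcp_pos: [0.5927, 0.0386, 0.2404]
orientation: [0.003, 0.205, 0.979, 0.0]
wrist_force: [0.7, 0.3, -0.3]
finger_gap: 0.0003
```

```bash
python3 - <<'E'
from h import *
from plan import *
from plan import rows
u=np.array([np.cos(-.413),np.sin(-.413)])
h=pose(30,lift=.02);b=np.array([.5118,.0735])-u*h[0]
shift((*b,.23),(*b,h[1]))
a=read_camera("scene");cv2.imwrite("pics/s6.png",a)
S=pose(30,lift=.02)
for r in((36,30,24),(20,16,12,8),(4,0,-4,-8),(-12,-16,-20,-24,-28),(-32,-36,-40,-43,-46),(-49,-52,-54),(-56,-58),(-60,),(-62,),(-64,)):
    Q=[pose(t) for t in r];rows(S,Q,side=-1);S=Q[-1]
E
```

```text
t 21.95 tcp [0.5927 0.0386 0.2404] F [ 0.7  0.3 -0.3] gap 0.0003 axes x,y,z [[-0.916, 0.402, -0.006], [0.402, 0.916, 0.002], [0.007, -0.0, -1.0]]
(np.float64(0.44925025140532504), np.float64(0.10090946151690466), 0.23) -> cm [15.65 -0.07  0.94]
(np.float64(0.44925025140532504), np.float64(0.10090946151690466), np.float64(0.17134871130596427)) -> cm [15.69 -0.09  6.8 ]
[0.5, 0.0, 1.13, 0.0, -0.0, 0.0] [1.0, 0.0, 1.73, 0.0, -0.0, 0.0] [1.46, 0.0, 2.35, 0.0, -1.33, 0.0] | end r,z,tilt [0.0829 0.1478 1.3333]
[0.28, 0.0, 0.44, 0.0, -0.89, 0.0] [0.53, 0.0, 0.9, 0.0, -1.78, 0.0] [0.74, 0.0, 1.38, 0.0, -2.67, 0.0] [0.91, 0.0, 1.88, 0.0, -3.56, 0.0] | end r,z,tilt [0.0916 0.1288 4.8889]
[0.17, 0.0, 0.5, 0.0, -0.89, 0.0] [0.29, 0.0, 1.02, 0.0, -1.78, 0.0] [0.38, 0.0, 1.55, 0.0, -2.67, 0.0] [0.43, 0.0, 2.09, 0.0, -3.56, 0.0] | end r,z,tilt [0.0941 0.1076 8.4444]
[0.04, 0.0, 0.44, 0.0, -0.89, 0.0] [0.06, 0.0, 0.86, 0.0, -1.78, 0.0] [0.05, 0.0, 1.29, 0.0, -2.67, 0.0] [0.02, 0.0, 1.72, 0.0, -3.56, 0.0] [-0.05, 0.0, 2.15, 0.0, -4.44, 0.0] | end r,z,tilt [ 0.0905  0.0864 12.8889]
[-0.06, 0.0, 0.44, 0.0, -0.89, 0.0] [-0.14, 0.0, 0.87, 0.0, -1.78, 0.0] [-0.25, 0.0, 1.31, 0.0, -2.67, 0.0] [-0.35, 0.0, 1.63, 0.0, -3.33, 0.0] [-0.47, 0.0, 1.95, 0.0, -4.0, 0.0] | end r,z,tilt [ 0.0815  0.0684 16.8889]
[-0.11, 0.0, 0.33, 0.0, -0.67, 0.0] [-0.24, 0.0, 0.65, 0.0, -1.33, 0.0] [-0.34, 0.0, 0.86, 0.0, -1.78, 0.0] | end r,z,tilt [ 0.0758  0.0612 18.6667]
[-0.1, 0.0, 0.21, 0.0, -0.44, 0.0] [-0.2, 0.0, 0.43, 0.0, -0.89, 0.0] | end r,z,tilt [ 0.0725  0.0578 19.5556]
[-0.11, 0.0, 0.21, 0.0, -0.44, 0.0] | end r,z,tilt [ 0.0708  0.0562 20.    ]
[-0.12, 0.0, 0.19, 0.0, -0.0, 0.0] | end r,z,tilt [ 0.069   0.0548 20.    ]
[-0.13, 0.0, 0.19, 0.0, -0.0, 0.0] | end r,z,tilt [ 0.0671  0.0534 20.    ]
```

Emit:
send_rows(series=[4, 0, 0.5, 0, 0, 0, 0, 8, 0, 1, 0, 0, 0, 0, 12, 0, 1, 0, 0, 0, 0, 15.7, 0, 1, 0, 0, 0, 0, 15.7, 0, 1, 0, 0, 0, 0, 15.7, -0.1, 4, 0, 0, 0, 0, 15.7, -0.1, 6.8, 0, 0, 0, 0, 15.7, -0.1, 6.8, 0, 0, 0, 0, 15.7, -0.1, 6.8, 0, 0, 0, 0])

```text
clock: 22.75
tcp_pos: [0.4462, 0.1, 0.1654]
orientation: [-0.004, 0.206, 0.978, -0.001]
wrist_force: [0.4, -0.3, 0.2]
finger_gap: -0.0004
```

Emit:
send_rows(series=[0.5, 0, 1.1, 0, 0, 0, 0, 1, 0, 1.7, 0, 0, 0, 0, 1.45, 0, 2.35, 0, -1.3, 0, 0, 1.45, 0, 2.35, 0, -1.3, 0, 0])

```text
clock: 23.08
tcp_pos: [0.4349, 0.1062, 0.1446]
orientation: [0.011, 0.206, 0.978, -0.003]
wrist_force: [1.0, -0.2, 1.0]
finger_gap: -0.0002
```

Emit:
send_rows(series=[0.28, 0, 0.44, 0, -0.9, 0, 0, 0.53, 0, 0.9, 0, -1.8, 0, 0, 0.74, 0, 1.38, 0, -2.7, 0, 0, 0.91, 0, 1.88, 0, -3.6, 0, 0, 0.91, 0, 1.88, 0, -3.6, 0, 0])

```text
clock: 23.5
tcp_pos: [0.428, 0.1097, 0.1264]
orientation: [0.043, 0.206, 0.978, -0.009]
wrist_force: [0.9, -0.3, 2.3]
finger_gap: -0.0001
```

Emit:
send_rows(series=[0.17, 0, 0.5, 0, -0.9, 0, 0, 0.29, 0, 1, 0, -1.8, 0, 0, 0.38, 0, 1.55, 0, -2.7, 0, 0, 0.43, 0, 2.1, 0, -3.6, 0, 0, 0.43, 0, 2.1, 0, -3.6, 0, 0])

```text
clock: 23.92
tcp_pos: [0.4261, 0.1106, 0.105]
orientation: [0.073, 0.206, 0.976, -0.015]
wrist_force: [1.6, -1.0, 1.8]
finger_gap: -0.0002
```

Emit:
send_rows(series=[0.04, 0, 0.44, 0, -0.9, 0, 0, 0.06, 0, 0.86, 0, -1.8, 0, 0, 0.05, 0, 1.29, 0, -2.7, 0, 0, 0.02, 0, 1.72, 0, -3.6, 0, 0, -0.05, 0, 2.15, 0, -4.4, 0, 0, -0.05, 0, 2.15, 0, -4.4, 0, 0])

```text
clock: 24.42
tcp_pos: [0.4288, 0.1094, 0.0835]
orientation: [0.11, 0.205, 0.972, -0.023]
wrist_force: [1.1, 0.0, 2.0]
finger_gap: -0.0
```

Emit:
send_rows(series=[-0.06, 0, 0.44, 0, -0.9, 0, 0, -0.14, 0, 0.87, 0, -1.8, 0, 0, -0.25, 0, 1.31, 0, -2.7, 0, 0, -0.35, 0, 1.63, 0, -3.3, 0, 0, -0.47, 0, 1.95, 0, -4, 0, 0, -0.47, 0, 1.95, 0, -4, 0, 0])

```text
clock: 24.92
tcp_pos: [0.4363, 0.1057, 0.0648]
orientation: [0.143, 0.204, 0.968, -0.03]
wrist_force: [-0.4, 0.3, 0.7]
finger_gap: -0.0
```

Emit:
send_rows(series=[-0.11, 0, 0.33, 0, -0.7, 0, 0, -0.24, 0, 0.65, 0, -1.3, 0, 0, -0.34, 0, 0.86, 0, -1.8, 0, 0, -0.34, 0, 0.86, 0, -1.8, 0, 0])

```text
clock: 25.25
tcp_pos: [0.4414, 0.1032, 0.0573]
orientation: [0.159, 0.203, 0.966, -0.034]
wrist_force: [0.3, 0.4, 0.7]
finger_gap: 0.0
```

Emit:
send_rows(series=[-0.1, 0, 0.21, 0, -0.4, 0, 0, -0.2, 0, 0.43, 0, -0.9, 0, 0, -0.2, 0, 0.43, 0, -0.9, 0, 0])

```text
clock: 25.5
tcp_pos: [0.4446, 0.1019, 0.054]
orientation: [0.167, 0.203, 0.964, -0.035]
wrist_force: [-1.1, 0.6, 1.5]
finger_gap: 0.0001
```

Emit:
send_rows(series=[-0.11, 0, 0.21, 0, -0.4, 0, 0, -0.11, 0, 0.21, 0, -0.4, 0, 0, -0.11, 0, 0.21, 0, -0.4, 0, 0])

```text
clock: 25.75
tcp_pos: [0.4463, 0.1012, 0.0527]
orientation: [0.17, 0.203, 0.964, -0.036]
wrist_force: [-0.7, 0.2, 1.4]
finger_gap: -0.0002
```

```bash
python3 - <<'E'
from h import *
p=[.5118,.0735,-.413,.0906];k=4.;o=(215,160)
for d in(-30,-48,-54,-60):print(d,[((proj("scene",T(p,arm(s,np.radians(40-d))))[0]+.5-o)*k).round(1) for s in(1,-1)])
def crop(im,x,y,w,h,W,H):return cv2.resize(im[y:y+h,x:x+w],(W,H),interpolation=cv2.INTER_CUBIC)
a=read_camera("scene");cv2.imwrite("pics/h7.png",crop(a,215,160,130,130,520,520))
E
```

```text
-30 [array([479., 305.]), array([ 59.4, 330.5])]
-48 [array([441.6, 341.2]), array([ 96.2, 362.5])]
-54 [array([426.8, 351.2]), array([110.9, 370.7])]
-60 [array([411.1, 360. ]), array([126.6, 377.6])]
```

View pics/h7.png

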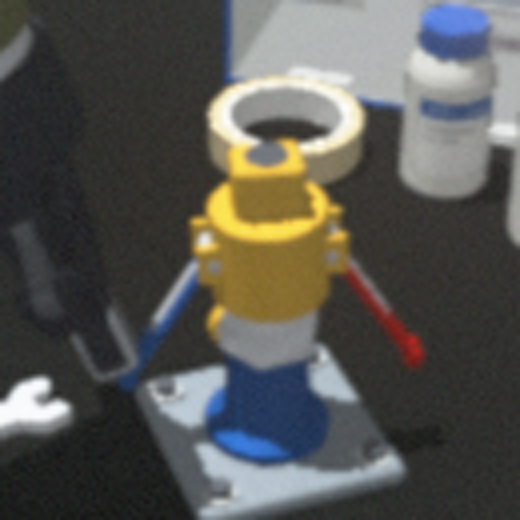

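The blue arm is nearly down, its tip at about (130,378) against (127,378) predicted at −60°. Feeling for its stop.

Emit:
send_rows(series=[-0.06, 0, 0.08, 0, 0, 0, 0, -0.13, 0, 0.15, 0, 0, 0, 0, -0.13, 0, 0.15, 0, 0, 0, 0])

```text
clock: 26.05
tcp_pos: [0.4478, 0.1005, 0.0517]
orientation: [0.17, 0.203, 0.964, -0.036]
wrist_force: [-2.2, 0.5, 1.9]
finger_gap: -0.0003
```

Emit:
send_rows(series=[-0.06, 0, 0.08, 0, 0, 0, 0, -0.13, 0, 0.15, 0, 0, 0, 0, -0.13, 0, 0.15, 0, 0, 0, 0])

```text
clock: 26.3
tcp_pos: [0.4492, 0.0999, 0.0507]
orientation: [0.169, 0.203, 0.964, -0.036]
wrist_force: [-4.9, 1.3, 4.9]
finger_gap: 0.0002
```

Emit:
send_rows(series=[-0.06, 0, 0.08, 0, 0, 0, 0, -0.1, 0, 0.12, 0, 0, 0, 0, -0.1, 0, 0.12, 0, 0, 0, 0])

```text
clock: 26.55
tcp_pos: [0.4499, 0.0997, 0.0501]
orientation: [0.169, 0.203, 0.964, -0.035]
wrist_force: [-9.1, 3.7, 10.6]
finger_gap: -0.0001
```

Sharp rise in force: the blue arm is at its stop. Backing off.

Emit:
send_rows(series=[1, 0, -1.2, 0, 0, 0, 0, 1.9, 0, -2.3, 0, 0, 0, 0, 0.5, 0, -6.3, 0, 5, 0, 0, -0.9, 0, -10.3, 0, 10, 0, 0, -2.3, 0, -14.3, 0, 15, 0, 0, -3.9, 0, -18.3, 0, 20, 0, 0, -3.9, 0, -18.3, 0, 20, 0, 0, -3.9, 0, -18.3, 0, 20, 0, 0])

```text
clock: 27.22
tcp_pos: [0.4323, 0.1091, 0.2415]
orientation: [0.005, 0.207, 0.978, 0.001]
wrist_force: [1.4, 1.9, -0.1]
finger_gap: 0.0003
```

Emit:
send_rows(series=[3, 0, -0.5, 0, 0, 0, 0.5, 6, 0, -0.5, 0, 0, 0, 0.5, 6, 0, -0.5, 0, 0, 0, 0.5, 6, 0, -0.5, 0, 0, 0, 0.5])

```text
clock: 27.55
tcp_pos: [0.3716, 0.1342, 0.2403]
orientation: [0.0, 0.205, 0.979, 0.0]
wrist_force: [0.2, 0.4, -0.2]
finger_gap: 0.0425
```

```bash
python3 - <<'E'
from h import *
shift()
p=[.5118,.0735,-.413,.0906];k=6.5;o=(225,180)
a=read_camera("scene");b=read_camera("top")
C=cv2.resize(a[180:270,225:335],None,fx=k,fy=k,interpolation=cv2.INTER_CUBIC)
pr=lambda P:((proj("scene",T(p,P))[0]+.5-o)*k).astype(int).tolist()
for s in(1,-1):
    for d,c in((-60,(0,255,0)),(-50,(0,255,255))):
        q=np.radians(40-d);cv2.line(C,pr(arm(s,q,.0)),pr(arm(s,q,.0825)),c,1)
cv2.circle(C,pr([0,0,.072]),3,(255,0,255),-1);cv2.line(C,pr([0,0,0]),pr([0,0,.072]),(255,0,255),1)
cv2.imwrite("pics/f.png",C);print(C.shape);cv2.imwrite("pics/ft.png",b)
E
```

```text
t 27.55 tcp [0.3716 0.1342 0.2403] F [ 0.2  0.4 -0.2] gap 0.0425 axes x,y,z [[-0.916, 0.402, -0.001], [0.402, 0.916, 0.0], [0.001, -0.0, -1.0]]
(585, 715, 3)
```

View pics/f.png

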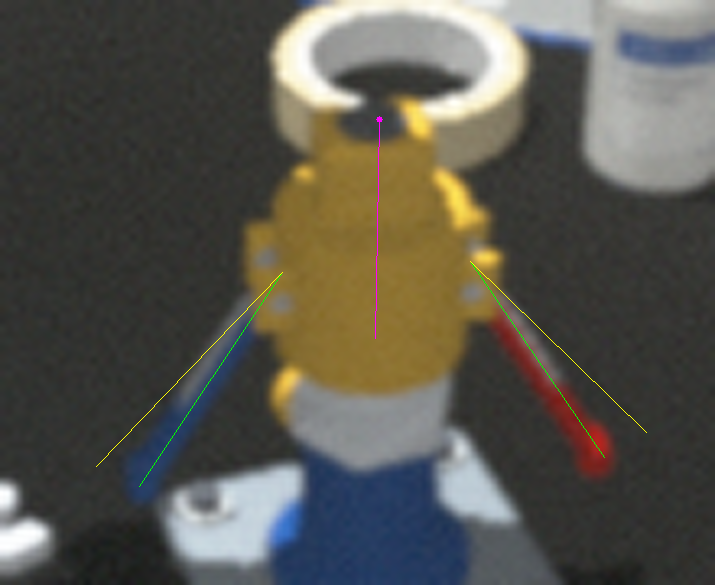

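```bash
python3 - <<'E'
from h import *
a=read_camera("top")
for l in("bottle","tape","spanner","screwdriver","goggle_case"):
    r=silhouettes("top",l)
    if r: d=r[0];bx=d["box"];print(l,round(d["p"],2),ray("top",[bx[0]+bx[2]/2,bx[1]+bx[3]/2],.02).round(3))
shift()
print(hand_in())
E
```

```text
bottle 0.82 [0.731 0.221 0.02 ]
tape 0.9 [0.654 0.29  0.02 ]
spanner 0.73 [0.357 0.148 0.02 ]
screwdriver 0.6 [0.298 0.216 0.02 ]
goggle_case 0.93 [0.312 0.314 0.02 ]
t 27.95 tcp [0.3727 0.1337 0.2402] F [0.2 0.6 0.1] gap 0.0425 axes x,y,z [[-0.915, 0.404, 0.0], [0.404, 0.915, -0.0], [-0.0, -0.0, -1.0]]
the job is handed in; nothing more can be done
None
```

I fitted the coupling, pushed it home, swung the red arm and then the blue arm down to their stops, backed off, and handed in at about 28 s.

- **Seating:** With both arms raised, the coupling met the packing ring at TCP height 0.143 m. It bottomed on the rim at 0.1386 m. That height then held steady while the push rose to about 19–20 N net, so I saw no sign of the clamp slipping.
- **Cam arms:** Resistance stayed at about 2–4 N on both arms, then climbed at the end: red to about 10 N, blue to about 14 N. In the last picture both arms lie on or close to the predicted 60° below level. That picture alone is only good to a few degrees. The fingertip positions at the two stops agree to within about 1.3 mm.
- **Bystanders:** The bottle, tape, spanner and goggle case read within 5 mm of where they started, which is detection noise. The screwdriver's reading is 18 mm off; its detection was weak (0.60, against 0.95 at the start). The gripper never worked near it, so I put this down to a partly hidden outline, but I did not check it in a picture.
- **Starting state:** The arms looked about 10° lower than the nominal raised position at the start.

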